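# Load and lock a bench stencil printer

### The arm

A 6-joint arm with a two-finger parallel gripper is mounted at the origin on a cart in front of the work surface, level with it; the furniture and walls round the work are solid. World frame = base frame: x ahead of the robot, y to its left, z up, the work surface at z = 0. Lengths are in m, angles in rad, forces in N, time in s.
With the tool pointing down it reaches from about 0.275 to 0.825 m from the base axis. Payload 4.9 kg.
Tool frame: the origin (TCP) lies midway between the tips of the shut fingers; the grasp point (between the pads) lies 19 mm behind it (bot.grip_depth is the distance from the TCP to the grasp point, in m); z points along the fingers, y is the line along which they close (so a half turn about z gives the same grasp; the last joint's range is limited). The gripper opens to 85 mm and grips with 20 to 120 N. Pads are 22 mm wide; open, the fingers measure 114 mm over their backs; the gripper's body (76 mm by 85 mm) begins 54 mm behind the grasp point. The pads swing forward as they close: fully open they stand 13 mm farther back than shut.
Start: joints at [1.021, 0.326, -0.193, 1.052, 0, 1.437], TCP at [0.222, 0.503, 0.231] pointing down, gripper open.
Joint ranges: [-2.65, 2.65], [-0.97, 1.79], [-1.3, 1.35], [-1.93, 2.1], [-1.47, 1.37], [-3.14, 3.14]. Speed limits (rad/s): [2.57, 2.57, 3.14, 3.14, 3.14, 3.14].

### API

Orientations are given as a unit quaternion [w, x, y, z].
In Python, from cell import bot gives the robot as it stands. Calls block until the motion is done:
- bot.move_pose(position, orientation): joint-space move of the TCP to a pose.
- bot.move_linear(position, speed=0.15, rotation=None, until_force=None): straight line of the TCP; rotation=None keeps the orientation; speed is the mean speed in m/s. With until_force (N) it stops when the force on the tool has changed by that much, and returns True; else False.
- bot.goto_joints(angles): joint-space move.
- bot.set_gripper(opening, grasp_force=None): opening from 0.0 (shut) to 1.0 (fully open); grasp_force is the grip in N (None keeps the last); returns when the fingers have stopped.
- bot.wait(seconds).
- bot.solve_ik(position, orientation): joint angles nearest the present ones, or None.
- bot.camera(name): name is "side" or "top" or "wrist"; returns the picture (480x640x3 uint8, red, green, blue); there is no depth.
- bot.calibration(name): a dict with "mtx" (3x3 intrinsics, pixels), "k1" (the pictures are not rectified: a ray, as slopes to the right and down, at radius r is drawn at 1 + k1 r^2 times it, then the intrinsics apply), "extrinsics" (4x4, takes a point from world to camera coordinates); the wrist camera has in their place "hand_eye" (4x4, takes a point from camera to tool coordinates, whose origin is the TCP and whose axes are the flange's). Camera axes: x right, y down, z forward; pixel columns grow to the right and rows downward; lengths in m; the calibration is good to about 2 mm. A picture is of the moment at which its call begins: read the wrist's pose just before it. calibration takes no time and is no camera call.
A pose or a line that the arm cannot do raises bot.PlanningError and nothing moves.
- bot.close_job(): hands the job in; it is judged then, once.
Trained networks look in the newest picture that a camera, given by its name, has taken for a name from the list of things; names that differ only in an ending like _2 or _b are one class to them, and where a whole thing is asked for, a point or a joint stands for the part that bears it (a point fixed in the world has none). Each returns a list of dicts, best first, with "confidence" (0 to 1); they miss things now and then, are a little off and sometimes report something else, mostly with a low value. They report only what shows in the picture. A call takes as long as a camera call. They do not tell look-alikes from the thing itself.
- bot.search_frame(camera, thing): "bbox" ([left, top, width, height] in pixels, round what is visible of it).
Readings, each from a call of its own:
- bot.read_clock(): time.
- bot.read_joint_positions(): joint angles.
- bot.read_joint_vel(): joint speeds.
- bot.read_joint_efforts(): joint torques, N m.
- bot.read_position(): TCP position.
- bot.read_tool_rot(): TCP orientation.
- bot.read_ft_force(): force on the tool from outside, world axes, zero at the start.
- bot.read_moment(): the same for the moment, N m.
- bot.read_gripper_width(): opening from 0.0 (shut) to 1.0 (fully open).
- bot.read_finger_force(): force on a finger pad.
Only numpy, scipy, OpenCV 4.12 (cv2) and the standard library are available. Lean on these libraries where they do the work, as an engineer would, in place of code of your own. Each camera call takes 0.05 s, during which the arm holds its last target. There are 200 camera calls.

### The job

Set the stencil printer up for its next print: lay the small red-brown primed panel flat in the nest between the four corner locators, primed side up, then bring the hinged stencil frame down by its handle gently onto its rests, without letting it drop or slam. Last, swing the keeper with the red knob over the frame until it snaps fully home behind its ball catch. Leave the two pigment jars, the glue bottle and the squeegee where they are.

Things in the scene. Friction and masses are not known exactly. Their poses are not given: they have to be found in the camera images.
- stencil_base: Base of the stencil printer, fixed to the table: plywood board 208 mm (x) by 270 mm (y), top face 18 mm above the table. Origin on the table surface under the board; board spans x -108..+100, y -135..+135 mm of it. Its +x points away from the robot to the hinge, +y along the hinge to the left, z up. Hinge blocks stand at the +x edge, the keeper post at the front right corner.
- nest (a point): Centre of the nest, on the board's top face (18 mm above the table), axes as the base. Four L-shaped aluminium corner locators, 7 mm high, inner faces bevelled outward above 2 mm as a 2.5 mm lead-in, bound a space 95 mm (x) by 65 mm (y): 2.5 mm clear round the seated panel. Between them it is open for fingers over 59 mm at the +y and -y sides, 41 mm at the +x and -x sides.
- panel: Loose wooden panel 90 mm (its x) by 60 mm (its y) by 9 mm thick, primed red-brown (gilder's bole) on top, bare pale wood below, 45 g. Origin at the centre of its underside, z up through the primed face. It goes in the nest with its x along the base's x, either way round.
- frame (a joint): Hinge of the stencil frame, rad. 0: closed, flat on its rests; grows as the frame opens, up to 1.75 (leaning back past vertical, where it starts). A light friction hinge: let go below about 1.3 the frame falls shut. Closed, the aluminium frame is 14 mm thick, its top 44 mm above the table, 200 mm wide (y); the stencil sheet is 2.5 mm above a seated panel.
- frame_handle (a point): Middle of the frame's bail handle: a black round grip 12 mm in diameter and 78 mm long, parallel to the hinge (base y), 210 mm from the hinge axis, on two steel legs; 34 mm free between the grip and the frame's front rail. Closed, it sticks out in front at 44 mm above the table; open, it is on top. The round grip may turn in the fingers.
- frame_hinge (a point): Middle of the frame's hinge axis (along base y), 38 mm above the table, fixed. With the frame at angle a the handle is at hinge + (-0.210 cos a + 0.006 sin a, 0, 0.210 sin a + 0.006 cos a) m in base axes.
- keeper (a joint): Pivot of the keeper about its upright post, rad. 0: home, lying over the frame's front rail and pointing along base +y, against its stop; grows as it opens (counter-clockwise from above), 1.57: pointing along base -x toward the robot. A spring ball snaps up behind it over the last 0.08 rad; passing the ball takes some 5 N.
- keeper_knob (a point): Point in the keeper's red knob, an upright cylinder 16 mm in diameter and 28 mm tall standing on the keeper arm, 45 mm from the pivot axis; this point is on its axis, 7 mm below its top, 74 mm above the table. The arm under it is 6 mm thick (46 to 52 mm above the table) and 16 mm wide.
- keeper_pivot (a point): Axis of the keeper, at the arm's underside (46 mm above the table), fixed, upright.
- pigment_red: Bystander: small pigment jar with ochre cap, reddish content, 42 mm across, 49 mm tall; origin under its centre.
- pigment_blue: Bystander: small pigment jar with ochre cap, bluish content, 43 mm across, 51 mm tall; origin under its centre.
- glue_bottle: Bystander: white glue bottle with a nozzle, 50 mm across, 140 mm tall; origin under its centre.
- squeegee: Bystander: hand squeegee lying flat, wooden back with black rubber blade, about 60 x 100 x 20 mm; origin under its middle, on the table.
Things that resemble listed ones, but are neither listed nor needed, are in the scene too. Of the things that look like the panel, the smaller one is meant.

How it is judged:
On the way, in this order (a step that is already met when the one before it is completed fails the run):
1. the panel lies flat in the nest, let go (x of panel in the frame of nest between -0.0045 and 0.0045 m and y of panel in the frame of nest between -0.0045 and 0.0045 m and z of panel in the frame of nest below 0.0025 m and angle between the x axis of panel and the x axis of stencil_base, either way round below 0.13 rad and angle between panel's own z axis and vertical below 0.04 rad and contact force between the fingers and panel below 0.1 N), for 0.2 s.
2. the stencil frame is down on its rests, over the panel in the nest (value of joint frame below 0.02 rad and x of panel in the frame of nest between -0.0045 and 0.0045 m and y of panel in the frame of nest between -0.0045 and 0.0045 m and z of panel in the frame of nest below 0.0025 m and angle between the x axis of panel and the x axis of stencil_base, either way round below 0.13 rad and angle between panel's own z axis and vertical below 0.04 rad), for 0.2 s.
3. the keeper is home over the closed frame (value of joint keeper below 0.06 rad and value of joint frame below 0.02 rad), for 0.2 s.
At the end, for the whole second after the job is handed in: The panel lies flat and primed side up in the nest (within 4.5 mm of its centre along base x and y, square within 0.13 rad, within 2.5 mm of the board, tilted under 0.04 rad), the frame is closed on its rests (under 0.02 rad), and the keeper is home and still (under 0.06 rad) (all of step 3 and x of panel in the frame of nest between -0.0045 and 0.0045 m and y of panel in the frame of nest between -0.0045 and 0.0045 m and z of panel in the frame of nest below 0.0025 m and angle between the x axis of panel and the x axis of stencil_base, either way round below 0.13 rad and angle between panel's own z axis and vertical below 0.04 rad and velocity of joint keeper between -0.1 and 0.1 rad/s); the robot touches nothing.
It fails at once if the stencil frame is dropped or slammed: over 1.2 rad/s within the last 0.2 rad (value of joint frame below 0.2 rad and velocity of joint frame below -1.2 rad/s).
It fails at once if a bystander (pigment jar, glue bottle, squeegee) is moved more than 25 mm (distance of any of pigment_red, pigment_blue, glue_bottle, squeegee from where it was at the start of the episode above 0.025 m).
It also fails if it takes over 70 s, if anything falls off the work surface, if the arm or the gripper's body presses on something with over 40 N, if the wrist force passes 120 N, or if a joint passes its speed limit or range.

## Working session

There is one attempt and no reset: what is moved stays moved. The work goes in short steps, each a Python script; the robot and the scene stay as the last script left them, time stands still between calls to the robot, and variables do not carry over. Pictures are saved under pics/ and viewed, at most 12 in all, crops included, and the job is handed in when it is done.

```bash
mkdir -p pics; ls
cat > h.py <<'E'
import numpy as np, cv2
from cell import bot
from scipy.spatial.transform import Rotation as R
def q2R(q): return R.from_quat([q[1],q[2],q[3],q[0]]).as_matrix()
def R2q(M):
    q=R.from_matrix(M).as_quat(); return [float(q[3]),*map(float,q[:3])]
def down(a):
    "tool z down, tool y (closing line) at angle a from world x"
    y=np.array([np.cos(a),np.sin(a),0]); z=np.array([0,0,-1.]); return R2q(np.c_[np.cross(y,z),y,z])
def campose(name, tcp=None):
    c=bot.calibration(name)
    if 'extrinsics' in c: T=np.linalg.inv(np.array(c['extrinsics']))
    else:
        p,q=tcp; W=np.eye(4); W[:3,:3]=q2R(q); W[:3,3]=p; T=W@np.array(c['hand_eye'])
    return c,T
def ray(name,uv,tcp=None):
    c,T=campose(name,tcp); K=np.array(c['mtx'])
    p=cv2.undistortPoints(np.array([[uv]],float),K,np.array([c['k1'],0,0,0,0.]))[0,0]
    return T[:3,3],T[:3,:3]@np.array([p[0],p[1],1])
def onz(name,uv,z,tcp=None):
    o,d=ray(name,uv,tcp); return o+d*(z-o[2])/d[2]
def proj(name,P,tcp=None):
    c,T=campose(name,tcp); E=np.linalg.inv(T)
    return cv2.projectPoints(np.array(P,float).reshape(-1,3),cv2.Rodrigues(E[:3,:3])[0],E[:3,3],np.array(c['mtx']),np.array([c['k1'],0,0,0,0.]))[0][:,0]
def snap(name,fn=None):
    tcp=(bot.read_position(),bot.read_tool_rot()); im=np.array(bot.camera(name))
    if fn: cv2.imwrite('pics/'+fn,im[:,:,::-1])
    return im,tcp
E
python3 - <<'E'
from h import *
for n in ('top','side'):
    snap(n,n+'0.png')
    c=bot.calibration(n); print(n,np.linalg.inv(np.array(c['extrinsics']))[:3,3],c['k1'])
    for t in ['panel','stencil_base','frame','frame_handle','keeper_knob','keeper','glue_bottle','pigment_red','squeegee']:
        print(t,[([round(float(x)) for x in d['bbox']],round(d['confidence'],2)) for d in bot.search_frame(n,t)][:4])
print(bot.read_tool_rot(), bot.read_clock())
E
```

```text
pics
top [0.35314145 0.0311394  1.21472711] -0.14867281309141941
panel [([212, 246, 32, 41], 0.74), ([283, 229, 56, 59], 0.67)]
stencil_base [([362, 154, 139, 145], 0.79), ([457, 272, 14, 29], 0.54)]
frame [([394, 158, 103, 54], 0.55)]
frame_handle [([394, 155, 101, 53], 0.65), ([287, 303, 47, 35], 0.42)]
keeper_knob [([456, 272, 15, 27], 0.69)]
keeper [([456, 274, 15, 26], 0.59)]
glue_bottle [([218, 157, 23, 29], 0.94), ([360, 156, 138, 143], 0.52)]
pigment_red [([224, 190, 22, 26], 0.71), ([286, 302, 48, 34], 0.6), ([356, 157, 142, 144], 0.59)]
squeegee [([359, 156, 140, 148], 0.58)]
side [0.59989023 0.78215191 0.57359087] 0.006246889602856842
panel [([298, 259, 66, 45], 0.86), ([323, 336, 53, 37], 0.73)]
stencil_base [([247, 116, 117, 140], 0.56)]
frame [([252, 113, 32, 106], 0.84)]
frame_handle [([254, 116, 30, 102], 0.96)]
keeper_knob [([338, 180, 25, 12], 0.6)]
keeper []
glue_bottle [([194, 284, 37, 82], 0.59)]
pigment_red [([249, 322, 31, 32], 0.75)]
squeegee []
[4.54431616e-06 2.06421206e-01 9.78463226e-01 2.39901131e-05] 1.0
```

Run:
```python
import cv2
a=cv2.imread('pics/top0.png')[140:350,190:510]; b=cv2.imread('pics/side0.png')[100:400,180:480]
cv2.imwrite('pics/a.png',cv2.resize(a,None,fx=2.5,fy=2.5,interpolation=cv2.INTER_CUBIC)); cv2.imwrite('pics/b.png',cv2.resize(b,None,fx=2,fy=2,interpolation=cv2.INTER_CUBIC))
```

```text
(no output)
```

View pics/a.png

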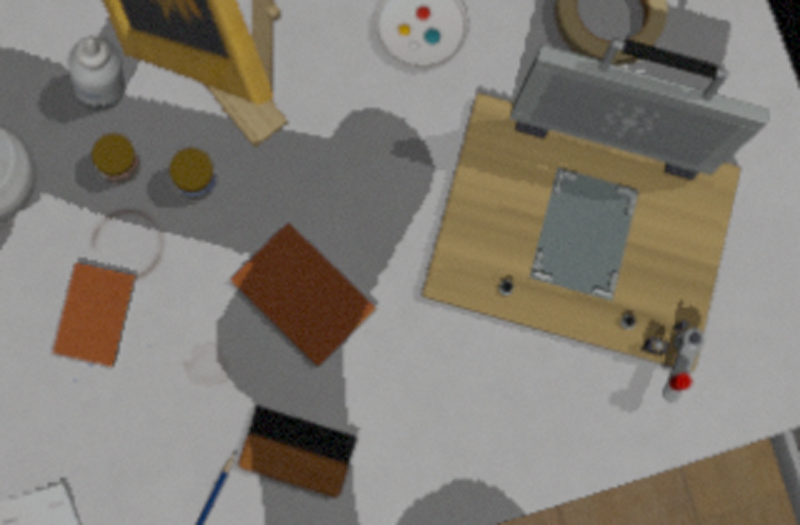

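View pics/b.png

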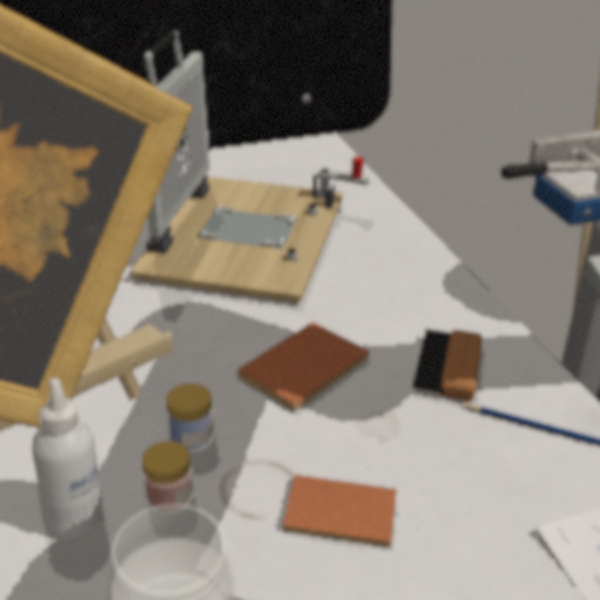

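Top picture, crop a: two red-brown panels. One is centred at pixel (228,265), the other at (312,257), and the second is clearly bigger. The base is at upper right with the frame leaning back, and the red knob is at about (462,292) with the keeper open toward the robot. The smaller panel should be the one at (228,265), so I'll measure both to check.

Run:
```python
from h import *
a=lambda p:(p[0]/2.5+190-.3,p[1]/2.5+140-.3)
def quad(n,ps,z):
    P=np.array([onz(n,p,z) for p in ps]); print(n,z,'c',P.mean(0)[:2].round(4),'sides',np.linalg.norm(P-np.roll(P,-1,0),axis=1).round(4),'dirs',np.degrees(np.arctan2(*(np.roll(P,-1,0)-P).T[[1,0]])).round(1))
    return P
quad('top',[a(p) for p in [(77,262),(134,275),(112,366),(54,352)]],.009)
quad('top',[a(p) for p in [(289,224),(374,308),(319,365),(233,280)]],.009)
print(quad('top',[a(p) for p in [(478,90),(740,167),(692,370),(422,297)]],.018).round(3))
print(quad('top',[a(p) for p in [(558,170),(637,187),(610,297),(532,277)]],.022).round(3))
print('knob top',onz('top',a((681,381)),.081),'pivot',onz('top',a((691,339)),.052), 'handle', [onz('top',a(p),.25) for p in [(620,45),(720,72)]])
b=lambda p:(p[0]/2+180-.25,p[1]/2+100-.25)
quad('side',[b(p) for p in [(291,477),(396,489),(390,543),(284,528)]],.009)
print('knob side',onz('side',b((357,158)),.081))
# colour segmentation of small panel
im=cv2.imread('pics/top0.png'); h=cv2.cvtColor(im,cv2.COLOR_BGR2HSV)
m=cv2.inRange(h,(3,110,90),(16,255,255)); m[:,:205]=0;m[:,255:]=0;m[:240]=0;m[:300]=m[:300];m[300:]=0
c=max(cv2.findContours(m,0,2)[0],key=cv2.contourArea); r=cv2.minAreaRect(c); print(r)
quad('top',cv2.boxPoints(r),.009)
```

```text
top 0.009 c [0.5101 0.2501] sides [0.0568 0.089  0.0573 0.0887] dirs [-104.3  166.2   75.3  -14.2]
top 0.009 c [0.5236 0.0504] sides [0.1147 0.0751 0.1152 0.0759] dirs [-136.6  134.5   43.8  -45.9]
top 0.018 c [ 0.5771 -0.2198] sides [0.2674 0.2061 0.2654 0.2114] dirs [-108.1  162.1   73.   -17.4]
[[ 0.718 -0.124  0.018]
 [ 0.635 -0.379  0.018]
 [ 0.439 -0.315  0.018]
 [ 0.516 -0.061  0.018]]
top 0.022 c [ 0.5735 -0.2189] sides [0.0783 0.1112 0.0766 0.1078] dirs [-103.8  162.4   73.8  -16.7]
[[ 0.635 -0.197  0.022]
 [ 0.616 -0.273  0.022]
 [ 0.511 -0.24   0.022]
 [ 0.532 -0.166  0.022]]
knob top [ 0.42489914 -0.28613634  0.081     ] pivot [ 0.46510617 -0.30638673  0.052     ] handle [array([ 0.68247296, -0.21013418,  0.25      ]), array([ 0.65873164, -0.28996691,  0.25      ])]
side 0.009 c [0.5104 0.2559] sides [0.0914 0.0606 0.0867 0.0585] dirs [168.4  75.6 -13.  -99.9]
knob side [ 0.42605299 -0.28587006  0.081     ]
((227.14779663085938, 265.1736145019531), (24.16797637939453, 37.073204040527344), 13.5704345703125)
top 0.009 c [0.5102 0.2508] sides [0.0885 0.0587 0.0881 0.0581] dirs [ -13.4 -105.1  166.2   75.3]
```

The panel at (228,265) measures 89 x 58 mm, which matches 90 x 60. The other is 115 x 75 mm and is the look-alike. Next I'll look at both the panel and the nest from close by.

Run:
```python
from h import *
for a in (75.5,-104.5):
    for p in ([.51,.25,.2],[.575,-.22,.2],[.51,.25,.01],[.575,-.22,.03]):
        j=bot.solve_ik(p,down(np.radians(a))); print(a,p,None if j is None else np.round(j,2))
he=bot.calibration('wrist'); print(np.round(he['hand_eye'],3), he['k1'], np.round(he['mtx'],0).tolist())
```

```text
75.5 [0.51, 0.25, 0.2] [ 0.33  0.38 -0.19  0.99  0.    0.58]
75.5 [0.575, -0.22, 0.2] [-0.49  0.47 -0.06  1.04  0.   -0.23]
75.5 [0.51, 0.25, 0.01] [ 0.33  0.6  -0.4   0.57  0.    0.58]
75.5 [0.575, -0.22, 0.03] [-0.49  0.64 -0.25  0.68  0.   -0.23]
-104.5 [0.51, 0.25, 0.2] [ 0.33  0.38 -0.19  0.99  0.   -2.56]
-104.5 [0.575, -0.22, 0.2] [-0.49  0.47 -0.06  1.04  0.    2.91]
-104.5 [0.51, 0.25, 0.01] [ 0.33  0.6  -0.4   0.57  0.   -2.56]
-104.5 [0.575, -0.22, 0.03] [-0.49  0.64 -0.25  0.68  0.    2.91]
[[-0.    -0.964 -0.264  0.067]
 [ 1.    -0.     0.     0.   ]
 [-0.    -0.264  0.964 -0.143]
 [ 0.     0.     0.     1.   ]] -0.018040260067500424 [[349.0, 0.0, 319.0], [0.0, 349.0, 238.0], [0.0, 0.0, 1.0]]
```

Run:
```python
from h import *
import pickle
D={}
for n,p,a in (('n',[.56,-.215,.22],73.5),('p',[.50,.253,.18],75.5)):
    bot.move_pose(p,down(np.radians(a))); bot.wait(.2)
    im,t=snap('wrist','w_%s.png'%n); D[n]=t
    if n=='n': print(bot.search_frame('wrist','keeper_knob')[:1])
im=cv2.imread('pics/w_p.png'); h=cv2.cvtColor(im,cv2.COLOR_BGR2HSV)
m=cv2.inRange(h,(3,110,60),(16,255,255)); c=max(cv2.findContours(m,0,2)[0],key=cv2.contourArea); r=cv2.minAreaRect(c); print(r)
P=np.array([onz('wrist',p,.009,D['p']) for p in cv2.approxPolyDP(c,12,True)[:,0]]); print(P.round(4),P.mean(0),np.linalg.norm(P-np.roll(P,-1,0),axis=1))
pickle.dump(D,open('D.pkl','wb')); print(bot.read_clock())
```

```text
[{'bbox': [167.1, 71.3, 35.8, 88.2], 'confidence': 0.72}]
((126.1781997680664, 288.2283935546875), (127.4706039428711, 72.5882339477539), 28.072484970092773)
[[ 0.5095 -0.0157  0.009 ]
 [ 0.5748  0.0472  0.009 ]
 [ 0.5402  0.1206  0.009 ]
 [ 0.456   0.0405  0.009 ]] [0.52011755 0.04816431 0.009     ] [0.09068207 0.08111907 0.11621899 0.07771091]
6.0667
```

View pics/w_n.png

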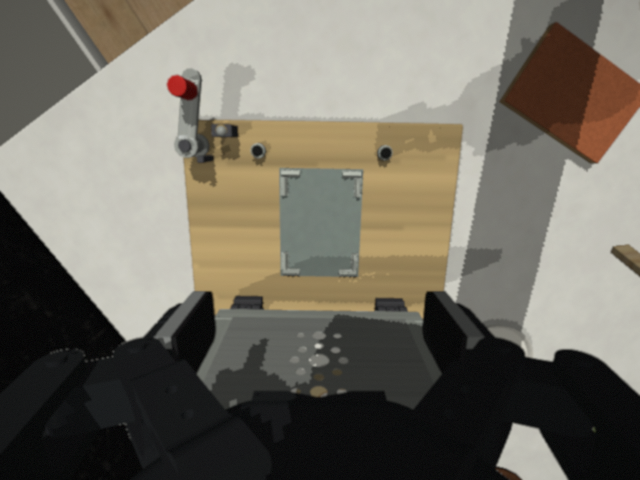

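View pics/w_p.png

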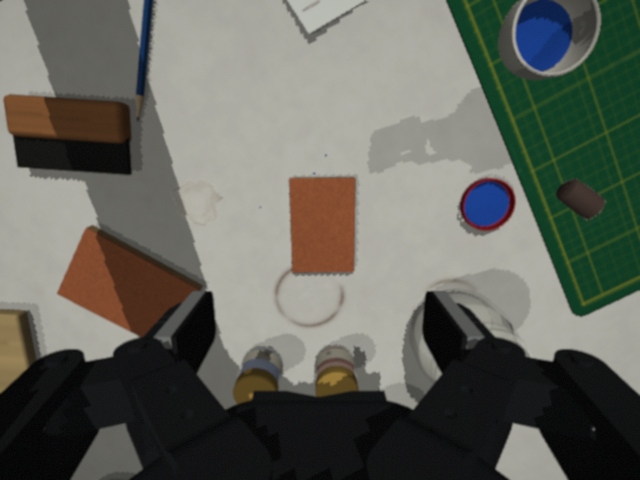

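w_n shows the nest locators at about (281..361, 170..275), the knob at (180,86) and the keeper pivot at (186,145). w_p shows the small panel at (290..356, 177..274), with the jars beyond it at (258,370) and (336,370).

Run:
```python
from h import *
import pickle
D=pickle.load(open('D.pkl','rb'))
im=cv2.imread('pics/w_p.png'); h=cv2.cvtColor(im,cv2.COLOR_BGR2HSV)
m=cv2.inRange(h,(3,110,60),(16,255,255)); m[:,:270]=0;m[:,380:]=0;m[:160]=0;m[290:]=0
c=max(cv2.findContours(m,0,2)[0],key=cv2.contourArea); b=cv2.boxPoints(cv2.minAreaRect(c)); print(b.round(1).tolist())
P=np.array([onz('wrist',p,.009,D['p']) for p in b]); print(P.round(4),P.mean(0).round(4),np.linalg.norm(P-np.roll(P,-1,0),axis=1).round(4))
im=cv2.imread('pics/w_n.png'); h=cv2.cvtColor(im,cv2.COLOR_BGR2HSV)
m=cv2.inRange(h[...,1],0,70); k=np.zeros_like(m); k[160:285,265:375]=1; m*=k
c=max(cv2.findContours(m,0,2)[0],key=cv2.contourArea); b=cv2.boxPoints(cv2.minAreaRect(c)); print(b.round(1).tolist())
for z in (.018,.025):
    P=np.array([onz('wrist',p,z,D['n']) for p in b]); print(z,P.round(4).tolist(),P.mean(0).round(4),np.linalg.norm(P-np.roll(P,-1,0),axis=1).round(4))
    d=np.roll(P,-1,0)-P; print(np.degrees(np.arctan2(d[:,1],d[:,0])).round(1))
print('board near corners',[onz('wrist',p,.018,D['n']).round(4) for p in [(184,120),(462,124),(446,320)]])
print('knob',onz('wrist',(176,86),.081,D['n']),'pivot',onz('wrist',(186,146),.06,D['n']))
# overlay
K=P.mean(0); a=np.radians(-16.7)
X=np.array([np.cos(a),np.sin(a),0]);Y=np.array([-X[1],X[0],0]); 
K[2]=.018
pts=[K+X*sx*.0475+Y*sy*.0325 for sx,sy in((1,1),(1,-1),(-1,-1),(-1,1))]
uv=proj('wrist',pts,D['n']); s=6
cr=cv2.resize(im[155:290,260:382],None,fx=s,fy=s,interpolation=cv2.INTER_CUBIC)
q=np.int32((uv-[260,155]+.5)*s)
cv2.polylines(cr,[q],True,(0,0,255),1); cv2.imwrite('pics/ov.png',cr[:800,:800] if 0 else cv2.resize(cr,(542,600)))
a_=lambda p:(p[0]/2.5+190-.3,p[1]/2.5+140-.3)
print('jars',onz('top',a_((113,155)),.049),onz('top',a_((191,170)),.05),'cup rim R',onz('top',a_((32,175)),.08), onz('side',(180+83-.25,100+259),.09))
```

```text
[[290.0, 178.0], [354.0, 178.0], [354.0, 271.0], [290.0, 271.0]]
[[0.4597 0.2368 0.009 ]
 [0.4741 0.2921 0.009 ]
 [0.5603 0.2721 0.009 ]
 [0.5448 0.2127 0.009 ]] [0.5097 0.2535 0.009 ] [0.0571 0.0885 0.0614 0.0884]
[[279.0, 168.0], [362.0, 168.0], [362.0, 276.0], [279.0, 276.0]]
0.018 [[0.5089, -0.2391, 0.018], [0.5318, -0.1615, 0.018], [0.6406, -0.1899, 0.018], [0.6157, -0.2742, 0.018]] [ 0.5742 -0.2162  0.018 ] [0.0808 0.1125 0.0879 0.1125]
[  73.5  -14.6 -106.5  161.8]
0.025 [[0.5086, -0.2382, 0.025], [0.531, -0.1622, 0.025], [0.6377, -0.19, 0.025], [0.6133, -0.2726, 0.025]] [ 0.5727 -0.2157  0.025 ] [0.0792 0.1102 0.0861 0.1102]
[  73.5  -14.6 -106.5  161.8]
board near corners [array([ 0.4409, -0.3112,  0.018 ]), array([ 0.5187, -0.0602,  0.018 ]), array([ 0.7172, -0.1141,  0.018 ])]
knob [ 0.42649946 -0.28660967  0.081     ] pivot [ 0.46757044 -0.30331989  0.06      ]
jars [0.65449282 0.22584278 0.049     ] [0.63756665 0.15224291 0.05      ] cup rim R [0.62996784 0.29539643 0.08      ] [0.6482313  0.33538101 0.09      ]
```

View pics/ov.png

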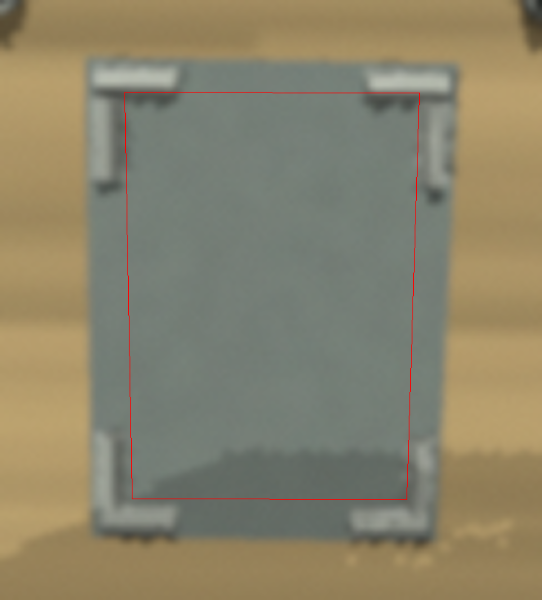

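The overlay fits the nest to within a millimetre, with its centre at about (0.573,-0.217) and yaw about -17°. The top and wrist cameras agree on the panel-to-nest offset. I'll grasp now.

Run:
```python
from h import *
q=down(np.radians(75.5))
bot.set_gripper(0.87,30)
bot.move_pose([.5097,.2525,.06],q)
r=bot.move_linear([.5097,.2525,-.012],speed=.04,until_force=3)
p=bot.read_position(); print('touch',r,p,bot.read_ft_force())
bot.move_linear([.5097,.2525,p[2]+.003],speed=.05)
bot.set_gripper(0.0,30)
print(bot.read_gripper_width(),bot.read_finger_force(),bot.read_position())
bot.move_linear([.5097,.2525,.12],speed=.15); bot.wait(.2)
im,t=snap('wrist','held.png')
print(bot.read_gripper_width(),bot.read_finger_force(),t[0],bot.read_clock())
cv2.imwrite('pics/held_c.png',cv2.resize(im[150:430,180:460,::-1],(560,560)))
```

```text
touch True [ 0.50962114  0.25247811 -0.00900111] [-0.69969609 -0.80361072  4.49260934]
0.6926177692623974 38.81711141788401 [ 0.51039854  0.25290896 -0.00474476]
0.6915852755110223 32.8059446811676 [0.50903491 0.25224924 0.1189675 ] 10.2333
```

View pics/held_c.png

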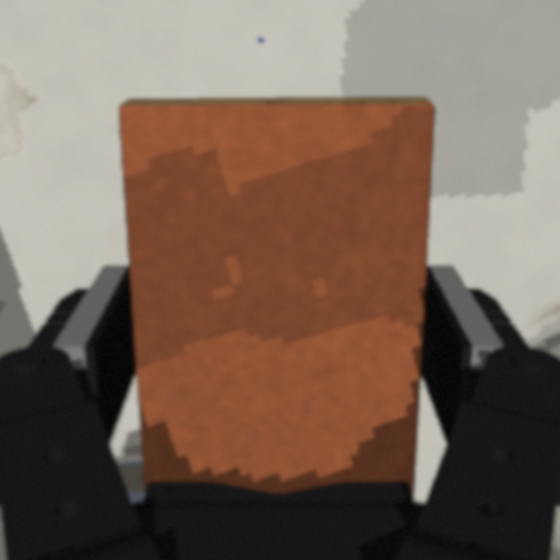

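The panel is held squarely: its near edge is at row 200 and its columns run 240..397, centred on the camera axis. I'll move over the nest and look.

Run:
```python
from h import *
import pickle
# panel near edge in tool frame
t0=([0,0,0],[1,0,0,0])
for r in (199.5,201):
    o,d=ray('wrist',(318.5,r),t0); P=o+d*((-.0137)-o[2])/d[2]; print('near edge tool',P.round(4),'centre x',(P[0]-.045).round(4))
q=down(np.radians(73))
bot.move_pose([.5725,-.2165,.12],q)
bot.move_linear([.5725,-.2165,.032],speed=.1); bot.wait(.3)
im,t=snap('wrist','hov.png'); print(t[0],bot.read_clock()); pickle.dump(t,open('hov.pkl','wb'))
cv2.imwrite('pics/hov_c.png',cv2.resize(im[150:430,180:460,::-1],(590,590),interpolation=cv2.INTER_CUBIC))
```

```text
near edge tool [ 0.0459  0.0004 -0.0137] centre x 0.0009
near edge tool [ 0.0453  0.0004 -0.0137] centre x 0.0003
[ 0.57276893 -0.21668344  0.03246694] 13.3417
```

View pics/hov_c.png

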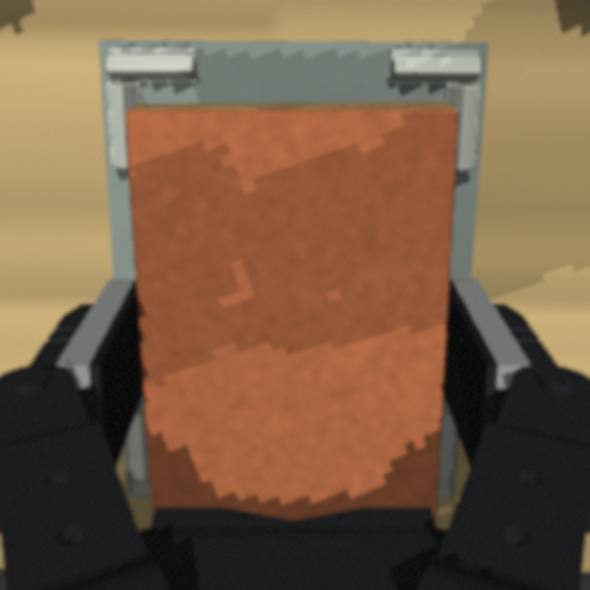

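Run:
```python
from h import *
import pickle
t=pickle.load(open('hov.pkl','rb')); a=np.radians(-17); X=np.array([np.cos(a),np.sin(a),0])
f=lambda r,z: float((onz('wrist',(318.5,150+r/2.107),z,t)-t[0])@X)
for r,z,n in ((50,.025,'outer top'),(73,.025,'inner top'),(42,.018,'plate edge'),(105,t[0][2]+.0137,'panel edge')): print(n,round(f(r,z),4))
```

```text
outer top -0.0536
inner top -0.049
plate edge -0.0547
panel edge -0.0458
```

Laterally and in yaw it is centred. Along x it needs about +1.6 mm, so I'll shift it and lower.

Run:
```python
from h import *
p=np.array([.5725+.0016*.956,-.2165-.0016*.292,.032])
bot.move_linear(list(p),speed=.05)
p[2]=.010
r=bot.move_linear(list(p),speed=.02,until_force=4); c=np.array(bot.read_position()); print(r,c,bot.read_ft_force())
bot.set_gripper(0.82); bot.wait(.2); print(bot.read_gripper_width())
p[2]=c[2]+.005
bot.move_linear(list(p),speed=.03); p[2]=.1; bot.move_linear(list(p),speed=.15)
# back off to look at panel + frame handle
bot.move_pose([.50,-.195,.22],down(np.radians(73))); bot.wait(.2)
im,t=snap('wrist','placed.png'); print([float(x) for x in t[0]],bot.read_clock())
for n in ('frame_handle','frame'): print(n,bot.search_frame('wrist',n)[:1])
s,_=snap('side','side1.png'); print(bot.search_frame('side','frame_handle')[:1])
w=cv2.resize(im[120:430,150:490],None,fx=1.5,fy=1.5,interpolation=cv2.INTER_CUBIC)[:465]
s=cv2.resize(s[100:255,235:345],None,fx=2.6,fy=3*1.0,interpolation=cv2.INTER_CUBIC)[:465]
cv2.imwrite('pics/pl.png',np.hstack([w,s])[:,:,::-1])
import pickle; pickle.dump(t,open('pl.pkl','wb'))
```

```text
True [ 0.57388421 -0.21687557  0.0132834 ] [0.52020828 0.61112822 4.38914821]
0.822872387762612
[0.49975961253602624, -0.19477627808922593, 0.2178061256158792] 16.8417
frame_handle [{'bbox': [223.5, 358.9, 193.8, 46.1], 'confidence': 0.73}]
frame [{'bbox': [222.6, 360.9, 194.9, 40.2], 'confidence': 0.78}]
[{'bbox': [251.7, 116.9, 32.6, 101.4], 'confidence': 0.84}]
```

View pics/pl.png

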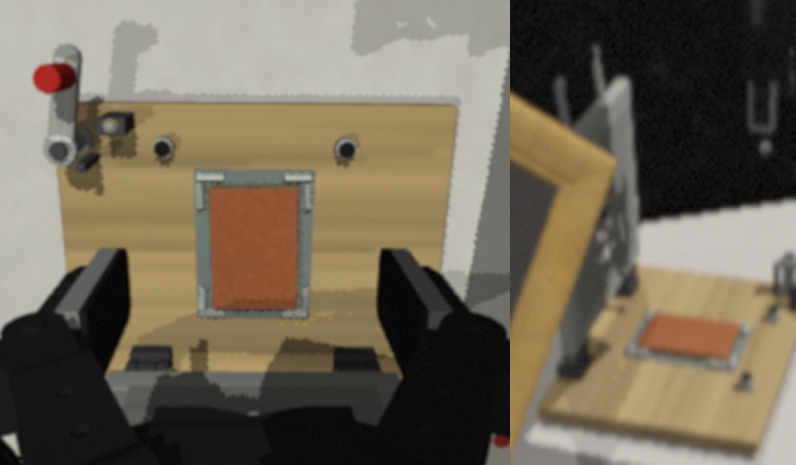

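The panel sits inside all four locators, and the contact height matches a seated panel. Next I'll locate the handle and hinge.

Run:
```python
from h import *
import pickle
t=pickle.load(open('pl.pkl','rb'))
a=lambda p:(p[0]/2.5+190-.3,p[1]/2.5+140-.3); b=lambda p:(p[0]/2+180-.25,p[1]/2+100-.25)
def tri(r):
    A=0;B=0
    for o,d in r:
        d=d/np.linalg.norm(d); M=np.eye(3)-np.outer(d,d); A=A+M; B=B+M@o
    return np.linalg.solve(A,B)
yaw=np.radians(-17); X=np.array([np.cos(yaw),np.sin(yaw),0]);Y=np.array([-X[1],X[0],0]); N=np.array([.5738,-.2172,0])
base=lambda P:(round(float((P-N)@X),4),round(float((P-N)@Y),4),round(float(P[2]),4))
for n,u,v in (('mid',(670,60),(162,45)),('L',(620,45),(147,53)),('R',(722,72),(177,37))):
    P=tri([ray('top',a(u)),ray('side',b(v))]); print(n,P.round(4),base(P),'reproj',proj('top',P)[0]-a(u),proj('side',P)[0]-b(v))
for p in ((250,353),(388,353),(270,353),(380,353)): print('hinge block near top',base(onz('wrist',p,.045,t)))
for p in ((478,90),(740,167)): print('board far',base(onz('top',a(p),.018)))
for p in ((163,147),(346,147)): print('rest posts',base(onz('wrist',(150+p[0]/1.5,120+p[1]/1.5),.03,t)))
print('board near',base(onz('wrist',(150+70/1.5,120+102/1.5),.018,t)),base(onz('wrist',(150+457/1.5,120+104/1.5),.018,t)))
```

```text
mid [ 0.6703 -0.2507  0.2468] (0.1021, -0.0039, 0.2468) reproj [-0.00153824  0.03995153] [-0.03285514 -0.01066578]
L [ 0.6837 -0.2102  0.2503] (0.1031, 0.0388, 0.2503) reproj [ 0.01595592 -0.63871034] [0.5427467  0.17731456]
R [ 0.6573 -0.2931  0.244 ] (0.1021, -0.0482, 0.244) reproj [-0.08473622  1.57536192] [-1.25318748 -0.40916839]
hinge block near top (0.0657, -0.0707, 0.045)
hinge block near top (0.0658, 0.0721, 0.045)
hinge block near top (0.0656, -0.05, 0.045)
hinge block near top (0.0658, 0.0638, 0.045)
board far (0.1108, 0.131, 0.018)
board far (0.1057, -0.1364, 0.018)
rest posts (-0.0736, -0.0578, 0.03)
rest posts (-0.0736, 0.0605, 0.03)
board near (-0.1012, -0.1196, 0.018) (-0.0999, 0.1345, 0.018)
```

Run:
```python
from h import *
b=lambda p:(p[0]/2+180-.25,p[1]/2+100-.25)
yaw=np.radians(-17); X=np.array([np.cos(yaw),np.sin(yaw),0]);Y=np.array([-X[1],X[0],0]); N=np.array([.5738,-.2172,0])
base=lambda P:(round(float((P-N)@X),4),round(float((P-N)@Y),4),round(float(P[2]),4))
def ony(uv,y):
    o,d=ray('side',uv); return o+d*((y-(o-N)@Y)/(d@Y))
for n,p,y in (('far edge top',(203,53),-.1),('far edge bottom',(208,178),-.1),('near edge bottom',(157,236),.1),('block far',(203,187),-.07),('block near',(159,243),.07)): print(n,base(ony(b(p),y)))
for hx in (.075,.085,.095):
  for ang in (-17,163):
    o=[]
    for A in (1.65,1.2,.8,.4,0):
        P=N+X*(hx-.21*np.cos(A)+.006*np.sin(A))+np.array([0,0,.038+.21*np.sin(A)+.006*np.cos(A)-.014])
        j=bot.solve_ik(list(P),down(np.radians(ang))); o.append(None if j is None else np.round(j,2).tolist())
    if hx==.085: print(ang,o)
im=cv2.imread('pics/side1.png')[105:235,240:300]; cv2.imwrite('pics/s2.png',cv2.resize(im,None,fx=4.5,fy=4.5,interpolation=cv2.INTER_CUBIC))
```

```text
far edge top (0.0835, -0.1, 0.2083)
far edge bottom (0.083, -0.1, 0.0317)
near edge bottom (0.0837, 0.1, 0.0492)
block far (0.0807, -0.07, 0.0326)
block near (0.0939, 0.07, 0.0213)
-17 [[-0.45, 0.66, 0.36, 1.26, 0.0, 1.41], [-0.48, 0.48, 0.01, 1.11, 0.0, 1.39], [-0.5, 0.38, -0.26, 0.94, 0.0, 1.37], [-0.52, 0.37, -0.47, 0.73, 0.0, 1.35], [-0.53, 0.46, -0.6, 0.51, 0.0, 1.34]]
163 [[-0.45, 0.66, 0.36, 1.26, 0.0, -1.73], [-0.48, 0.48, 0.01, 1.11, 0.0, -1.75], [-0.5, 0.38, -0.26, 0.94, 0.0, -1.78], [-0.52, 0.37, -0.47, 0.73, 0.0, -1.8], [-0.53, 0.46, -0.6, 0.51, 0.0, -1.8]]
```

View pics/s2.png

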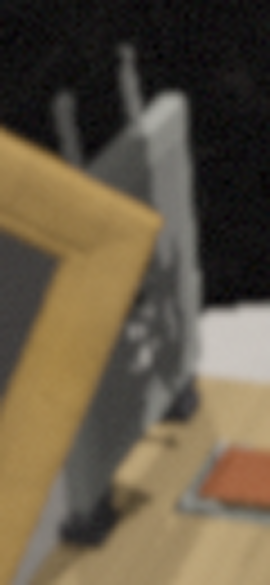

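The frame stands about vertical, at about 1.6 rad, with the hinge near nest x +0.09. I'll grip the handle from above and start down, watching the forces.

```bash
cat >> h.py <<'E'
yaw=np.radians(-17); X=np.array([np.cos(yaw),np.sin(yaw),0]);Y=np.array([-X[1],X[0],0]); N=np.array([.5738,-.2172,0])
Q=down(yaw)
def base(P):
    P=np.array(P); return np.array([(P-N)@X,(P-N)@Y,P[2]])
def hand(A,hx,dep=.014,y=-.001,hz=.038): return N+X*(hx-.21*np.cos(A)+.006*np.sin(A))+Y*y+np.array([0,0,hz+.21*np.sin(A)+.006*np.cos(A)-dep])
def ft():
    f=np.array(bot.read_ft_force()); return np.array([f@X,f@Y,f[2]]).round(1)
E
python3 - <<'E'
from h import *
p=np.array(bot.read_position()); p[2]=.34; bot.move_linear(list(p),speed=.3)
P=N+X*.101+Y*-.002; P[2]=.32
bot.move_pose(list(P),Q); bot.set_gripper(.5)
P[2]=.246-.014
r=bot.move_linear(list(P),speed=.12,until_force=6); print(r,base(bot.read_position()))
f0=ft(); bot.set_gripper(0,40); print('w',bot.read_gripper_width(),base(bot.read_position()).round(4),f0,ft())
P+=X*0; 
snap('wrist','grip.png')
hx=.090; x=base(bot.read_position())[0]
A0=1.2
from scipy.optimize import brentq
A=brentq(lambda a:hx-.21*np.cos(a)+.006*np.sin(a)-x,1.2,1.8); print('A',A)
for a in np.arange(A-.06,1.3,-.08):
    bot.move_linear(list(hand(a,hx)),speed=.08); bot.wait(.1); print(round(a,2),ft(),base(bot.read_position()).round(4),round(bot.read_gripper_width(),3))
print(bot.read_clock())
E
```

```text
False [ 0.10148779 -0.00206462  0.23299898]
w 0.12055246744929414 [ 0.1016 -0.0021  0.2331] [ 0.9  0.2 -0.7] [-0.2  0.4  3.9]
A 1.5972241861266911
1.54 [-0.2 -4.1 -0.1] [ 0.0889 -0.0019  0.2338] 0.12
1.46 [-0.9 -4.7  1.1] [ 0.0723 -0.0017  0.2337] 0.121
1.38 [ 0.2 -6.1  3. ] [ 0.0561 -0.0016  0.2321] 0.12
22.0583
```

Run:
```python
from h import *
hx=.090
for a in np.arange(1.28,.55,-.12):
    bot.move_linear(list(hand(a,hx,y=-.003)),speed=.1); bot.wait(.1); f=ft()
    u=np.array([-np.cos(a),np.sin(a)]); print(round(a,2),f,'rad',round(float(u@f[[0,2]]),1),base(bot.read_position()).round(4),round(bot.read_gripper_width(),3))
    if np.abs(f).max()>25: break
print(bot.read_clock())
```

```text
1.28 [-1.9  4.8  3.7] rad 4.1 [ 0.0358 -0.0017  0.2272] 0.122
1.16 [-1.2  6.1  2.1] rad 2.4 [ 0.0115 -0.0015  0.2187] 0.123
1.04 [-1.4  6.1  1.4] rad 1.9 [-0.011  -0.0014  0.2078] 0.12
0.92 [-2.2  6.3  1.4] rad 2.4 [-0.0328 -0.0014  0.1942] 0.119
0.8 [-2.5  6.   1.6] rad 2.9 [-0.0528 -0.0015  0.1781] 0.122
0.68 [-2.2  5.7  1.1] rad 2.4 [-0.0707 -0.0015  0.1598] 0.119
0.56 [-1.9  5.8  1. ] rad 2.1 [-0.0857 -0.0015  0.1398] 0.118
25.5167
```

Run:
```python
from h import *
hx=.090
for a in (.44,.32,.2,.1,.04):
    bot.move_linear(list(hand(a,hx,y=-.002)),speed=.08); bot.wait(.05); print(a,ft(),base(bot.read_position()).round(4))
r=bot.move_linear(list(hand(-.03,hx,y=-.002)),speed=.03,until_force=8); bot.wait(.2)
print(r,ft(),base(bot.read_position()).round(4))
bot.set_gripper(.22); bot.wait(.2); print(bot.read_gripper_width(),ft())
P=np.array(bot.read_position()); P[2]=.16; bot.move_linear(list(P),speed=.12)
# look at keeper: camera toward the robot side
bot.move_pose(list(N-X*.04-Y*.06+[0,0,.22]),down(np.radians(73))); bot.wait(.2)
im,t=snap('wrist','kp.png'); print([float(x) for x in t[0]]); import pickle; pickle.dump(t,open('kp.pkl','wb'))
d=bot.search_frame('wrist','keeper_knob')[:2]; print(d)
for n in ('frame','panel'): print(n,bot.search_frame('wrist',n)[:1])
cv2.imwrite('pics/kp_v.png',im[:,:,::-1]); print(bot.read_clock())
```

```text
0.44 [-4.9  4.3  0.3] [-0.0984 -0.0015  0.1185]
0.32 [-5.5  4.8  1.4] [-0.1084 -0.0014  0.0957]
0.2 [-5.1  4.2 -1.3] [-0.116  -0.0014  0.0713]
0.1 [-5.3  4.2 -1. ] [-0.1201 -0.0014  0.0504]
0.04 [-7.1  3.9 -0.1] [-0.1216 -0.0014  0.0378]
True [-1.1 -0.2  6.7] [-0.1225 -0.0013  0.0241]
0.2203695695145936 [1.  0.5 0.3]
[0.517861296230096, -0.26267519372098214, 0.2198529216836858]
[{'bbox': [243.1, 104.2, 26.3, 85.6], 'confidence': 0.57}]
frame [{'bbox': [278.3, 119.3, 219.0, 223.3], 'confidence': 0.56}]
panel [{'bbox': [355.4, 214.0, 43.5, 73.0], 'confidence': 0.87}]
32.175
```

View pics/kp_v.png

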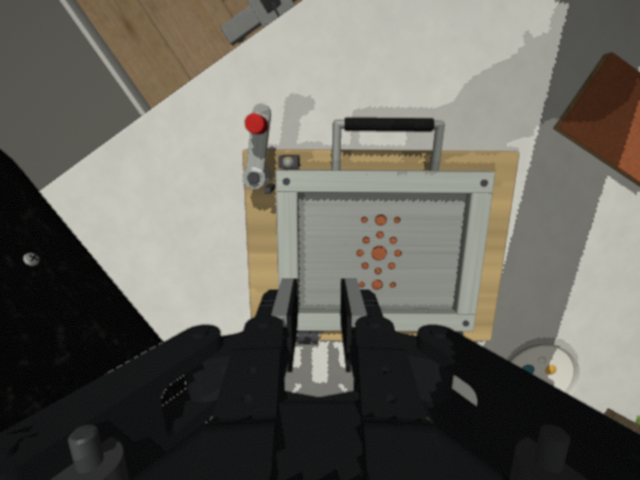

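The frame is shut flat over the panel and the handle is free at (390,125). The knob top is at (255,122) and the pivot at (254,178).

Run:
```python
from h import *
import pickle
t=pickle.load(open('kp.pkl','rb'))
im=cv2.cvtColor(cv2.imread('pics/kp.png'),cv2.COLOR_BGR2HSV); m=cv2.inRange(im,(0,150,150),(4,255,255))|cv2.inRange(im,(175,150,150),(180,255,255)); m[:90]=0;m[150:]=0;m[:,:230]=0;m[:,280:]=0
ys,xs=np.where(m>0); print('knob px',xs.mean(),ys.mean(),len(xs))
k=base(onz('wrist',(255.5,122.5),.081,t)); pv=[base(onz('wrist',(254,178),z,t)).round(4) for z in (.052,.06)]
print(k,pv,'dist',[np.linalg.norm((k-v)[:2]).round(4) for v in pv]); print('handle mid',base(onz('wrist',(390,124),.044,t)))
for th in (1.46,.7,0):
    P=N+X*(pv[0][0]-.045*np.sin(th))+Y*(pv[0][1]+.045*np.cos(th))+[0,0,.06]; print(bot.solve_ik(list(P),Q) is not None)
```

```text
knob px 253.756 122.552 250
[-0.1215529  -0.10804071  0.081     ] [array([-0.0763, -0.1165,  0.052 ]), array([-0.0771, -0.1151,  0.06  ])] dist [np.float64(0.046), np.float64(0.045)]
handle mid [-0.12221768  0.0029069   0.044     ]
True
True
True
```

Run:
```python
from h import *
pk=np.array([-.1213,-.1085])
P=lambda x,y,z: list(N+X*x+Y*y+[0,0,z])
bot.set_gripper(.5,25)
bot.move_pose(P(*pk,.13),Q)
r=bot.move_linear(P(*pk,.062),speed=.08,until_force=5); print(r,base(bot.read_position()).round(4))
bot.set_gripper(0); bot.wait(.1); b=base(bot.read_position()); print('w',bot.read_gripper_width()*85,b.round(4),ft())
px,py=b[0]+.0446,-.1145
for th in (1.25,1.05,.85,.65,.45,.3,.2):
    bot.move_linear(P(px-.045*np.sin(th),py+.045*np.cos(th),.062),speed=.08); bot.wait(.05); print(th,ft(),base(bot.read_position()).round(4),round(bot.read_gripper_width()*85,1))
    if np.abs(ft()).max()>25: break
print(px,bot.read_clock())
```

```text
False [-0.1209 -0.1087  0.0624]
w 14.716793435883742 [-0.1215 -0.1086  0.0625] [-2.4 -0.   6.3]
1.25 [-2.8  0.7  6.3] [-0.1197 -0.0999  0.0623] 14.4
1.05 [-4.   1.1  7.6] [-0.1166 -0.0918  0.0623] 14.6
0.85 [-6.3  2.   9.1] [-0.1123 -0.0839  0.0622] 14.6
0.65 [-6.9  3.3 11. ] [-0.1066 -0.0774  0.0619] 14.4
0.45 [-7.   6.5  9.4] [-0.0991 -0.0712  0.0616] 14.6
0.3 [-7.6  7.9  8. ] [-0.0933 -0.0682  0.0613] 14.8
0.2 [-7.1  9.2  7.2] [-0.0889 -0.0667  0.0612] 14.8
-0.07688094455490513 37.4167
```

Run:
```python
from h import *
P=lambda x,y,z: list(N+X*x+Y*y+[0,0,z])
px=-.0769
for dx in (-.006,-.003,0,.003,.006,.009):
    r=bot.move_linear(P(px+dx,-.0668,.0625),speed=.04,until_force=20); bot.wait(.1); f=ft(); print(dx,r,f,base(bot.read_position()).round(4))
    if f[0]<-22: break
bot.wait(.2)
bot.set_gripper(.35); bot.wait(.1); print(ft())
p=np.array(bot.read_position()); p[2]=.16; bot.move_linear(list(p),speed=.1)
bot.move_pose(list(N-X*.04-Y*.06+[0,0,.22]),down(np.radians(73))); bot.wait(.2)
im,t=snap('wrist','fin.png'); import pickle; pickle.dump(t,open('fin.pkl','wb'))
cv2.imwrite('pics/fin_c.png',cv2.resize(im[90:290,230:510,::-1],None,fx=2.8,fy=2.8,interpolation=cv2.INTER_CUBIC)); print(bot.read_clock())
```

```text
-0.006 False [-4.   3.5 -0.7] [-0.0848 -0.0651  0.0614]
-0.003 False [-4.3  7.2  1.1] [-0.0821 -0.0643  0.0614]
0 False [-3.8  6.8  0. ] [-0.0789 -0.0642  0.0613]
0.003 False [-6.2  6.7  1.9] [-0.0767 -0.0637  0.0613]
0.006 False [-12.1   7.3   7.2] [-0.0764 -0.0637  0.061 ]
0.009 False [-18.    7.8  12.9] [-0.0761 -0.0635  0.0608]
[-5.1  2.6  0.8]
42.8833
```

View pics/fin_c.png

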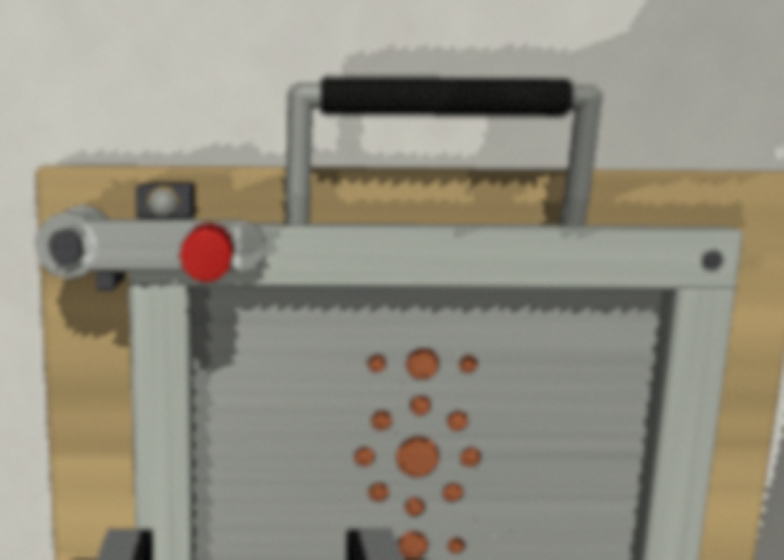

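The keeper lies along the front rail against its stop. The push ran into a hard stop at x = -0.076, and the catch ball has popped up clear behind the arm, at crop (163,200). The gripper is free, so I'm handing in.

```bash
python3 -c "
from cell import bot
print(bot.close_job(), bot.read_clock())"
```

```text
the job is handed in; nothing more can be done
the job is handed in; nothing more can be done
```

The job is handed in at about 43 s of the 70 s allowed, but no verdict came back. The last picture shows the panel under the stencil in the nest, the frame closed and the keeper home behind its ball catch. The jars, glue bottle and squeegee were never touched.

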